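Start up the stirred heating bath from a cold bench

ROBOT

A 6-joint arm with a two-finger parallel gripper is mounted at the origin on the work surface. World frame = base frame: x ahead of the robot, y to its left, z up, the work surface at z = 0. Lengths are in m, angles in degrees, forces in N, time in s.
With the tool pointing down it reaches from about 0.25 to 0.725 m from the base axis. Payload 9.7 kg.
Tool frame: the origin (TCP) lies on the centre line of the jaws, within the pads' length; the fingertips stand 22 mm ahead of it and the grasp point (between the pads) lies 3 mm ahead of it; z points along the fingers, y is the direction in which the jaws open and shut (so a half turn about z gives the same grasp; the last joint's range is limited). The gripper opens to 85 mm and grips with 20 to 120 N. Pads are 22 mm wide; open, the fingers measure 114 mm over their backs; the gripper's body (76 mm by 85 mm) begins 54 mm behind the grasp point. The pads swing forward as they close: fully open they stand 13 mm farther back than shut.
Start: joints at [-71.047, 4.979, 10.078, 95.1, 0, 90], TCP at [0.179, -0.52, 0.253] pointing down, gripper open.
Joint ranges: [-179.16, 179.16], [-48.56, 103.87], [-65.8, 70.77], [-126.05, 130.52], [-82.76, 87.17], [-180, 180]. Speed limits (degrees/s): [127.2, 127.2, 147.25, 180, 180, 180].

INTERFACE

Orientations are given as [roll, pitch, yaw] about the fixed x, y, z axes, in that order (R = Rz(yaw) Ry(pitch) Rx(roll)).
In Python, from workcell import monitor, eyes, job gives the robot as it stands. The module is installed in compiled form; this text tells all that it offers.
- The arm moves only by the tool drive_tool, never from a script. Its argument "plan" is a list of rows, each a list of 3 entries, a list of its own where there are three numbers: the opening, from 0 (shut) to 1 (fully open), then the shift along the world's x, y, z in m, then the turn about the world's z in degrees. In form: [[gripper, [x, y, z], yaw], ...]. A call has 1 to 10 rows; each row shifts and turns the commanded pose from where the row before left it; what a row does not reach is not made up. A row lasts 1/8 s, in which the tool goes at most 62.5 mm and 10.7 degrees, less where a joint would pass 70% of its speed; a pose out of reach is approached as far as the arm can. A call is refused whole if a number of a shift passes 0.0625 or a number of a turn 10.7, either way. A call with a gripper value outside its range is refused whole. The fingers move at their own pace and stop on an object; "grip_force" is the grip in N (left out, the last holds). Time passes only in rows, so rows that do not move let the fingers close. It gives the time, the measured TCP pose, the force and the opening at its end, in the units of the state.
- monitor.get_obs(): the state, without advancing time (a new reading comes with each control period).
- eyes.camera(name): name is "scene" or "top" or "wrist"; returns (picture, depth): 400x640x3 uint8, red, green, blue; 400x640 float32, m along the optical axis (not along the pixel's ray), 0 where there is no reading.
- eyes.camera_params(name): a dict with "fx", "fy", "cx", "cy" (pixels), "extrinsics" (4x4, takes a point from world to camera coordinates); the wrist camera has in their place "mount" (4x4, takes a point from camera to tool coordinates, whose origin is the TCP and whose axes are the flange's). Camera axes: x right, y down, z forward; pixel columns grow to the right and rows downward; lengths in m; the calibration is good to about 2 mm. A picture is of the moment at which its call begins: read the wrist's pose just before it. camera_params takes no time and is no camera call.
- job.job_done(): hands the job in, once; it reports no verdict.
The state is a dict: "time": time; "q": joint angles; "qd": joint speeds; "joint_efforts": joint torques, N m; "ee_pos": TCP position; "tcp_rot": TCP orientation; "wrist_force": force on the tool from outside, world axes, zero at the start; "torque": the same for the moment, N m; "opening": finger opening in m.
Only numpy, scipy, OpenCV 4.12 (cv2) and the standard library are available. Lean on these libraries where they do the work, as an engineer would, in place of code of your own. Each camera call takes 0.05 s, during which the arm holds its last target.

TASK

Bring the stirred heating bath into service: switch on the power strip with its red rocker, then switch on the red mains rocker of the beige controller, then its blue stirrer rocker, and last press the green start key all the way in and let it spring back. Leave the red stop key and the two grey arrow keys alone, do not disturb the pot, bottle, weight or carton standing about, and finish with all three rockers still on.

Things in the scene. Friction and masses are not known exactly. Their poses are not given: they have to be found in the camera images.
- console: The bath's controller: beige desk console fixed to the bench, 230 (x) x 300 (y) mm; origin at the centre of its underside, +x its back, +y its left for the operator at -x. Slate panel rises backwards at 0.21 rad from 55 to 89 mm high, then a flat deck. Front row from the left: mains rocker, stirrer rocker, start key, stop key; arrow keys behind the keys, a flat display behind the rockers.
- mains_on (a point): Red mains rocker, 32 (up the panel) x 24 mm, off at the start: point on its ON half, 12 mm from the pivot. The ON half, at the back and with a white bar, stands up 0.4 rad from the panel when off; the other lies parallel, 7 mm above the panel (bezel 3.5 mm). At about 5 N it snaps over and lies level, its end 6 mm lower. Site, when off: z out of the panel, x up the panel; turns with it.
- stirrer_on (a point): Blue stirrer rocker, the same make and size as the mains rocker, 60 mm to its right on the panel: the same point on its ON half, the same axes.
- start_top (a point): Green start key: the centre of its top face. A 24 mm square cap, 9 mm above the panel, with 5 mm of travel along the panel normal against a spring, about 4 N at the bottom; it springs back when let go. Site z is the panel's outward normal, x points up the panel.
- stop_top (a point): Red stop key, same size, 60 mm to the right of the start key: centre of its top face. Leave alone.
- up_top (a point): Grey up-arrow key, same size, 65 mm behind the start key: centre of its top face. Leave alone.
- down_top (a point): Grey down-arrow key, same size, 65 mm behind the stop key: centre of its top face. Leave alone.
- mains (a joint): Mains rocker, rad: 0 off, 0.4 on; the middle is 0.2 and it snaps to the nearer end.
- stirrer (a joint): Stirrer rocker, rad: 0 off, 0.4 on, likewise.
- start (a joint): Start key, m: 0 released, 0.005 fully in.
- stop (a joint): Stop key, m: 0 released, 0.005 fully in.
- up (a joint): Up key, m: 0 released, 0.005 fully in.
- down (a joint): Down key, m: 0 released, 0.005 fully in.
- strip: White power strip screwed to the bench, to the left or the right of the controller: 270 (x) x 65 (y) x 39 mm. Origin at the centre of its underside, x along it. Three sockets, the one nearest the robot holding a black plug (60 mm high); the master rocker is at its far end, 90 mm along +x from the origin.
- strip_rocker_on (a point): Red master rocker of the strip, off at the start, same make and size as those of the controller, on the strip's level top face 40 mm above the bench: point on its ON half, 12 mm from the pivot. The ON half, away from the sockets (the strip's +x), has a white bar. Site, when off: z up, x along the strip to the ON end.
- strip_rocker (a joint): Strip rocker, rad: 0 off, 0.4 on, likewise.
- bath_base: Heating and stirring base of the bath, fixed to the bench on the other side of the controller from the strip: beige box 200 x 140 mm, 56 mm high with its round steel plate. Origin at the centre of its underside. No controls on it.
- pot: Lidded steel pot of the bath, loose on the base's plate: 110 mm across, 114 mm high with the lid's knob and temperature probe, origin at the centre of its underside; its top is 170 mm above the bench. Leave alone.
- bottle: Amber bottle, 56 mm diameter, 115 mm high, standing between the robot and the controller. Origin at the centre of its underside. Leave alone.
- weight: Brass knob weight, 38 mm diameter, 64 mm high, standing between the robot and the controller. Origin at the centre of its underside. Leave alone.
- carton: Small open cardboard carton, 90 x 75 x 55 mm, standing to the left of the controller, beyond the strip or the bath base. Origin at the centre of its underside. Leave alone.

How it is judged (in metres and radians):
On the way, in this order (a step that is already met when the one before it is completed fails the run):
1. the power strip is switched on (value of joint strip_rocker above 0.3 rad), for 0.1 s.
2. the controller's mains rocker is switched on (value of joint mains above 0.3 rad), for 0.1 s.
3. the stirrer rocker is switched on (value of joint stirrer above 0.3 rad), for 0.1 s.
4. the start key is pressed in by the fingers (value of joint start above 0.0038 m and contact force between the fingers and start above 1 N), for 0.05 s.
At the end, for the whole second after the job is handed in: All three rockers are on (joint above 0.3 of 0.4 rad), all four keys are released (within 1 mm), and the pot, bottle, weight and carton are within 15 mm of where they stood (value of joint each of strip_rocker, mains, stirrer above 0.3 rad and value of joint each of start, stop, up, down below 0.001 m and distance of each of pot, bottle, weight, carton from where it was at the start of the episode below 0.015 m); the robot touches nothing.
It fails at once if the mains rocker is switched on before the power strip (value of joint mains above 0.3 rad and value of joint strip_rocker below 0.2 rad).
It fails at once if the stirrer is switched on before the mains (value of joint stirrer above 0.3 rad and value of joint mains below 0.2 rad).
It fails at once if the start key is pressed before the stirrer is on (value of joint start above 0.0025 m and value of joint stirrer below 0.2 rad).
It fails at once if the stop key or an arrow key is pressed (more than half of its travel) (value of joint any of stop, up, down above 0.0025 m).
It fails at once if the pot, bottle, weight or carton is lifted, tipped or pushed away (moved more than 15 mm or tilted more than 0.3 rad) (distance of any of pot, bottle, weight, carton from where it was at the start of the episode above 0.015 m or angle between any of pot, bottle, weight's own z axis and vertical above 0.3 rad).
It also fails if it takes over 53 s, if anything falls off the work surface, if the arm or the gripper's body presses on something with over 40 N, if the wrist force passes 120 N, or if a joint passes its speed limit or range.

## Working session

There is one attempt and no reset: what is moved stays moved. The work goes in short steps, Python scripts to look and compute and a tool call to move; the robot and the scene stay as the last step left them, time stands still between calls to the robot, and variables do not carry over. Pictures are saved under pics/ and viewed, and the job is handed in when it is done.

Besides the shell and the picture viewer there is one more tool, called after "Emit:" in YAML: its name, and indented under it one key for each argument. drive_tool: Moves the arm, as the interface text tells. Its arguments: {"type":"object","properties":{"plan":{"type":"array","items":{"type":"array"}},"grip_force":{"type":"number"}},"required":["plan"]}

```bash
mkdir -p pics; python3 - <<'E'
from workcell import monitor, eyes
import cv2,numpy as np
print(monitor.get_obs())
for n in ["top","scene"]:
    p,d=eyes.camera(n); np.savez(f"{n}.npz",p=p,d=d,**{k:np.array(v) for k,v in eyes.camera_params(n).items()})
    cv2.imwrite(f"pics/{n}0.png",p[:,:,::-1]); print(n,eyes.camera_params(n))
E
```

```text
{'time': 0.0, 'q': array([-7.10470202e+01,  5.01207284e+00,  1.00324980e+01,  9.50981776e+01,
        7.04275656e-04,  8.99982342e+01]), 'qd': array([ 0.04820652,  0.00019774, -0.09471337,  0.01566701,  0.0105193 ,
        0.08262141]), 'joint_efforts': array([ 5.29457539e-04, -5.20395541e+01,  4.64796317e+01,  1.63446693e-02,
        7.77834816e-05,  1.61836232e-05]), 'ee_pos': array([ 0.17857379, -0.51999188,  0.25255619]), 'tcp_rot': array([-1.79922248e+02, -7.06671283e-04,  1.89547447e+01]), 'wrist_force': array([-0.71201953, -0.16260531, -0.89514586]), 'torque': array([0.04198848, 0.06165186, 0.01337736]), 'opening': 0.08531174673378757}
top {'fx': 382.8774652903271, 'fy': 382.8774652903271, 'cx': 327.0687856493208, 'cy': 198.5144213007694, 'extrinsics': array([[-0.01725197, -0.99984492, -0.00353509,  0.00991239],
       [-0.9954652 ,  0.01750698, -0.0935016 ,  0.51483821],
       [ 0.09354899,  0.00190597, -0.99561285,  0.96999567],
       [ 0.        ,  0.        ,  0.        ,  1.        ]])}
scene {'fx': 425.3112613454606, 'fy': 425.3112613454606, 'cx': 318.4835624884284, 'cy': 199.89627876738362, 'extrinsics': array([[ 0.54537757,  0.83806904,  0.01426813, -0.30664026],
       [ 0.66350055, -0.42124941, -0.61831703, -0.27184006],
       [-0.51218192,  0.34668316, -0.78579925,  1.33406886],
       [ 0.        ,  0.        ,  0.        ,  1.        ]])}
```

View pics/top0.png

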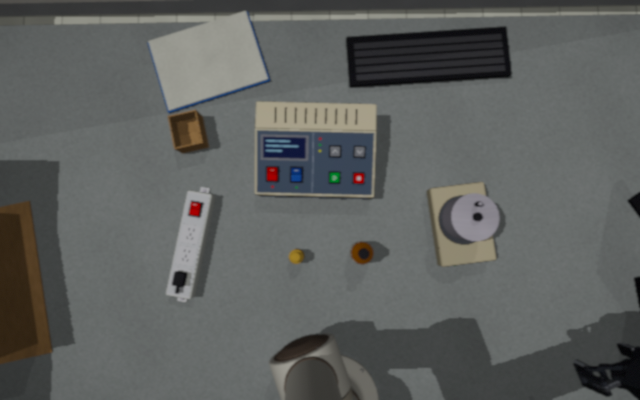

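View pics/scene0.png

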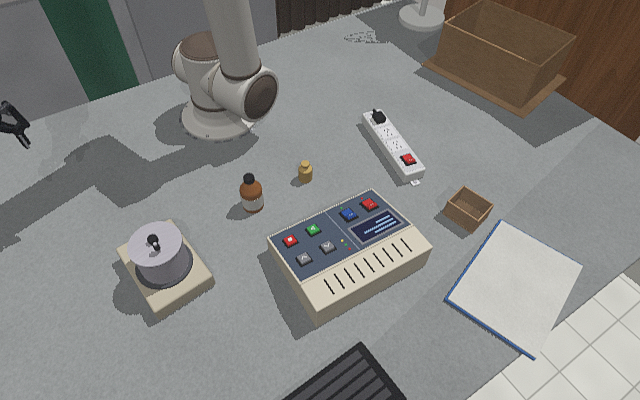

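The top view shows the strip on the left (rocker near 195,209), the controller's mains at (272,174), stirrer at (296,175) and start at (334,178). I'll enlarge it and compute positions.

```bash
cat > h.py <<'E'
import numpy as np
def load(n): return dict(np.load(f"{n}.npz"))
def ray(c,u,v):
    E=c['extrinsics'];R=E[:3,:3];o=-R.T@E[:3,3]
    return o,R.T@np.array([(u-c['cx'])/c['fx'],(v-c['cy'])/c['fy'],1])
def atz(c,u,v,z):
    o,d=ray(c,u,v); return o+d*(z-o[2])/d[2]
def dep(c,u,v):
    o,d=ray(c,u,v); return o+d*c['d'][int(round(v)),int(round(u))]
def proj(c,p):
    q=c['extrinsics']@np.append(p,1); return np.array([c['fx']*q[0]/q[2]+c['cx'],c['fy']*q[1]/q[2]+c['cy']])
E
python3 - <<'E'
import cv2
from h import *
t=load('top')
for k,(a,b,x,y,s) in dict(con=(245,95,140,105,5.7),strip=(160,180,60,125,4.7)).items():
    cv2.imwrite(f"pics/c_{k}.png",cv2.resize(t['p'][b:b+y,a:a+x,::-1],None,fx=s,fy=s,interpolation=cv2.INTER_CUBIC))
for n,u,v in [('strip',195,205),('stripb',195,213),('mains',272,170),('m',272,178),('stir',296,175),('start',334,178),('stop',359,178),('up',335,152),('down',360,152),('deck',310,115),('bench',230,230),('weight',296,255),('bottle',362,252),('plug',180,279),('pot',476,216),('carton',187,131)]:
    print(n,dep(t,u,v).round(4))
E
```

```text
strip [0.5018 0.3345 0.0513]
stripb [0.4819 0.3359 0.0464]
mains [0.5831 0.1359 0.0778]
m [0.5645 0.1372 0.0692]
stir [0.5701 0.0769 0.0745]
start [ 0.5611 -0.0172  0.073 ]
stop [ 0.5597 -0.079   0.0755]
up [ 0.6238 -0.0207  0.086 ]
down [ 0.6225 -0.0821  0.0867]
deck [0.717  0.0395 0.0902]
bench [0.4382 0.2588 0.    ]
weight [0.373  0.0797 0.0635]
bottle [ 0.3799 -0.0786  0.1124]
plug [0.3191 0.3663 0.0583]
pot [ 0.4573 -0.3308  0.1589]
carton [0.7059 0.375  0.0057]
```

```bash
python3 - <<'E'
import cv2
from h import *
t=load('scene')
cv2.imwrite(f"pics/c_s.png",cv2.resize(t['p'][90:290,260:500,::-1],None,fx=3.3,fy=3,interpolation=cv2.INTER_CUBIC))
E
```

```text
(no output)
```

View pics/c_con.png

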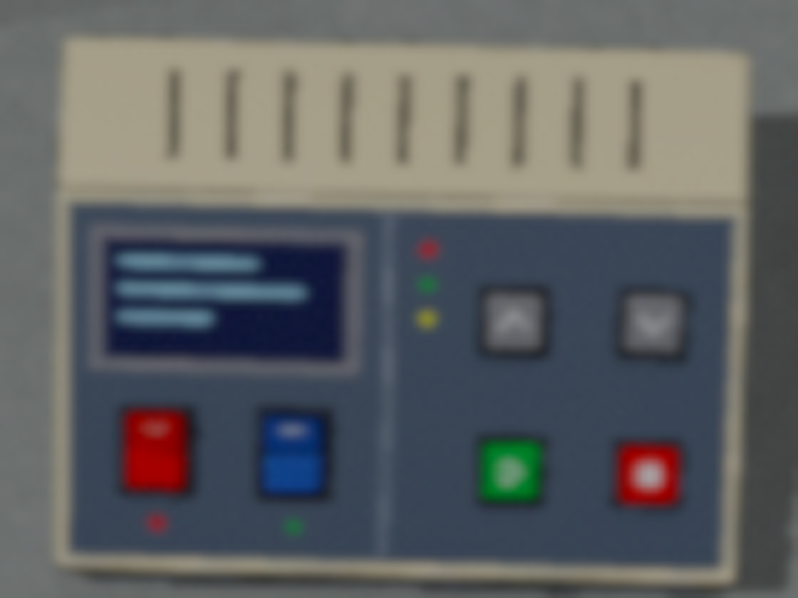

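View pics/c_strip.png

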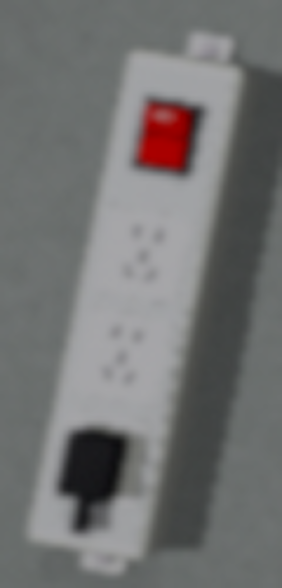

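View pics/c_s.png

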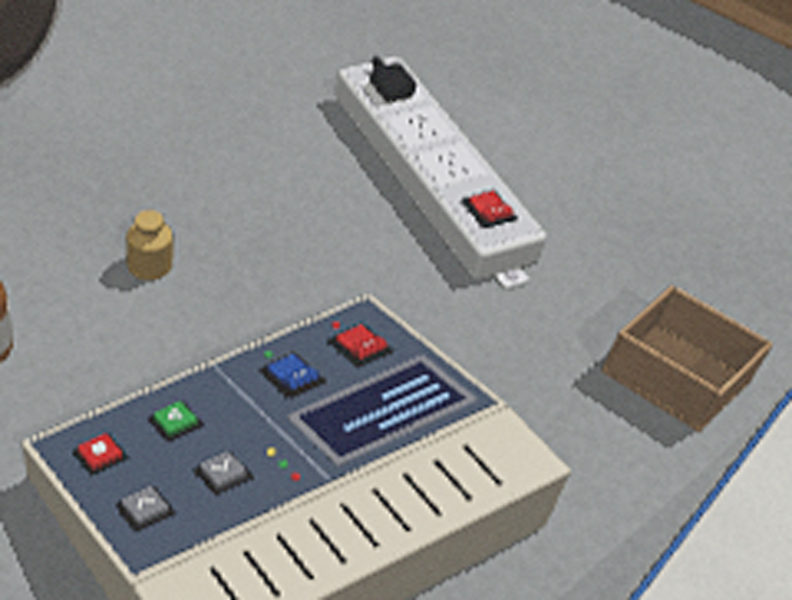

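The crops show all rockers off, with white bars on the back halves. The keys are clear: start crop (512,470), stop (649,475). Next I'll fit the poses using both cameras.

```bash
cat > fit.py <<'E'
from h import *
from scipy.optimize import least_squares
T=load('top');S=load('scene')
tc=lambda u,v:np.array([245+(u+.5)/5.7-.5,95+(v+.5)/5.7-.5])
ts=lambda u,v:np.array([160+(u+.5)/4.7-.5,180+(v+.5)/4.7-.5])
sc=lambda u,v:np.array([260+(u+.5)/3.3-.5,90+(v+.5)/3-.5])
c,s=np.cos(.21),np.sin(.21)
def panel(u,y,h): # u along panel from front edge
    return np.array([-.115+u*c-h*s,y,.055+u*s+h*c])
def W(p,l):
    a=p[2];return np.array([p[0]+np.cos(a)*l[0]-np.sin(a)*l[1],p[1]+np.sin(a)*l[0]+np.cos(a)*l[1],l[2]])
def con(p):
    r,rk,ys,yr=p[3:7]
    return dict(bl=W(p,[.115,.15,.089]),br=W(p,[.115,-.15,.089]),fl=W(p,[-.115,.15,.055]),fr=W(p,[-.115,-.15,.055]),
     start=W(p,panel(r,ys,.009)),stop=W(p,panel(r,ys-.06,.009)),up=W(p,panel(r+.065,ys,.009)),down=W(p,panel(r+.065,ys-.06,.009)),
     mains=W(p,panel(rk,yr,.004)),stir=W(p,panel(rk,yr-.06,.004)))
obs=[(T,'bl',tc(62,38)),(T,'br',tc(750,52)),(T,'fl',tc(55,565)),(T,'fr',tc(737,582)),(T,'start',tc(512,470)),(T,'stop',tc(649,475)),(T,'up',tc(515,322)),(T,'down',tc(653,325)),(T,'mains',tc(156,451)),(T,'stir',tc(294,454)),
(S,'fl',sc(370,296)),(S,'fr',sc(25,443)),(S,'bl',sc(570,470)),(S,'start',sc(176,419)),(S,'stop',sc(100,452)),(S,'up',sc(222,472)),(S,'down',sc(145,507)),(S,'mains',sc(360,345)),(S,'stir',sc(292,374))]
f=lambda p:np.concatenate([proj(C,con(p)[k])-o for C,k,o in obs])
r=least_squares(f,[.65,.03,0,.04,.05,-.05,.1],loss='soft_l1')
print(r.x.round(4),np.degrees(r.x[2])); R=f(r.x).reshape(-1,2)
for (C,k,o),e in zip(obs,R): print('T' if C is T else 'S',k,e.round(1))
for k,v in con(r.x).items(): print(k,v.round(4))
def st(p): return dict(fl=W(p,[-.135,.0325,.039]),fr=W(p,[-.135,-.0325,.039]),bl=W(p,[.135,.0325,.039]),br=W(p,[.135,-.0325,.039]),rk=W(p,[.09,0,.043]))
so=[(T,'bl',ts(131,52)),(T,'br',ts(242,68)),(T,'fl',ts(28,540)),(T,'fr',ts(145,557)),(T,'rk',ts(166,135)),(S,'bl',sc(545,237)),(S,'br',sc(476,258)),(S,'fr',sc(340,70)),(S,'rk',sc(488,208))]
g=lambda p:np.concatenate([proj(C,st(p)[k])-o for C,k,o in so])
r=least_squares(g,[.4,.35,-.17],loss='soft_l1');print(r.x,np.degrees(r.x[2]));
for (C,k,o),e in zip(so,g(r.x).reshape(-1,2)): print('T' if C is T else 'S',k,e.round(1))
print(st(r.x)['rk'])
E
python3 fit.py
```

```text
[ 0.6363  0.0289 -0.0401  0.0481  0.0521 -0.0505  0.1046] -2.2962471199208507
T bl [ 0.2 -0.9]
T br [ 0.1 -0.8]
T fl [ 0.3 -0. ]
T fr [-0.2 -0.3]
T start [ 0.2 -0.4]
T stop [ 0.4 -0.8]
T up [ 0.3 -0.9]
T down [ 0.5 -0.9]
T mains [ 0.4 -0.2]
T stir [ 0.3 -0.2]
S fl [-0.1 -1.4]
S fr [-1.5 -0.7]
S bl [ 1.2 -0. ]
S start [-0.3 -1.3]
S stop [-0.3 -1.2]
S up [ 0.3 -1.8]
S down [-0.1 -1.5]
S mains [ 0.2 -0.8]
S stir [ 0.1 -0.4]
bl [0.7572 0.1742 0.089 ]
br [ 0.7452 -0.1256  0.089 ]
fl [0.5274 0.1834 0.055 ]
fr [ 0.5154 -0.1164  0.055 ]
start [ 0.5645 -0.0188  0.0738]
stop [ 0.5621 -0.0787  0.0738]
up [ 0.628  -0.0213  0.0874]
down [ 0.6256 -0.0813  0.0874]
mains [0.5757 0.1361 0.0698]
stir [0.5733 0.0761 0.0698]
[ 0.4054045   0.35238453 -0.19571831] -11.213832977587817
T bl [ 0.3 -1.6]
T br [ 1.4 -0.5]
T fl [-0.5  0.1]
T fr [-0.1  1.2]
T rk [1.  0.1]
S bl [ 1.3 -0.5]
S br [ 1.1 -1. ]
S fr [-1.3 -0.7]
S rk [ 0.1 -0. ]
[0.49368624 0.33488213 0.043     ]
```

Emit:
drive_tool:
  plan:
    - [0,[0.023,0.06,0],-2.1]
    - [0,[0.023,0.06,0],-2.1]
    - [0,[0.023,0.06,0],-2.1]
    - [0,[0.023,0.06,0],-2.1]
    - [0,[0.023,0.06,0],-2.1]
    - [0,[0.023,0.06,0],-2.1]
    - [0,[0.023,0.06,0],-2.1]
    - [0,[0.023,0.06,0],-2.1]
    - [0,[0.023,0.06,0],-2.1]
    - [0,[0.023,0.06,0],-2.1]
  grip_force: 60

```text
time: 1.35
ee_pos: [0.4033, 0.0195, 0.2532]
tcp_rot: [-177.9, 0.0, 1.6]
wrist_force: [0.4, -0.9, 0.4]
opening: -0.0002
```

Emit:
drive_tool:
  plan:
    - [0,[0.025,0.063,0],-2.2]
    - [0,[0.025,0.062,0],-2.2]

```text
out of range: a shift must lie within [-0.0625, 0.0625]
```

Emit:
drive_tool:
  plan:
    - [0,[0.023,0.06,0],-2.1]
    - [0,[0.023,0.06,0],-2.1]
    - [0,[0.023,0.06,0],-2.1]
    - [0,[0.023,0.06,0],-2.1]
    - [0,[0,0,0],0]
    - [0,[0,0,0],0]

```text
time: 2.1
ee_pos: [0.5015, 0.0834, 0.253]
tcp_rot: [-171.0, 0.3, 4.9]
wrist_force: [-0.1, 0.1, -0.3]
opening: 0.0001
```

```bash
python3 - <<'E'
from workcell import monitor
o=monitor.get_obs()
for k in o: print(k,np.round(o[k],3) if 0 else o[k])
E
```

```text
time 2.1
q [  4.80946424  -0.76389437   3.77038816  94.82390742   8.98212355
 179.94375095]
qd [-0.23840832 -1.03013828 -0.43215735 -0.05623636  0.20958648 -0.04552582]
joint_efforts [ 2.95722457e-01 -4.43631542e+01  4.65795314e+01 -8.22748546e-02
  5.32800760e-01 -5.68099586e-05]
ee_pos [0.50145232 0.08339785 0.25299402]
tcp_rot [-171.01759985    0.2808428     4.86502419]
wrist_force [-0.1004471   0.05679868 -0.25957865]
torque [-0.17333023  0.02624202  0.02407755]
opening 5.832698083197946e-05
```

Emit:
drive_tool:
  plan:
    - [0,[0,0,0],0]
    - [0,[0,0,0],0]

```text
time: 2.35
ee_pos: [0.5016, 0.0834, 0.2536]
tcp_rot: [-171.0, 0.2, 4.9]
wrist_force: [0.1, 0.7, 0.3]
opening: -0.0001
```

Joint 6 has reached its 180° limit, so the tool ended up tilted. I'll use the equivalent half-turn orientation instead.

Emit:
drive_tool:
  plan:
    - [0,[0,0,0],10.5]
    - [0,[0,0,0],10.5]
    - [0,[0,0,0],10.5]
    - [0,[0,0,0],10.5]
    - [0,[0,0,0],10.5]
    - [0,[0,0,0],10.5]
    - [0,[0,0,0],10.5]
    - [0,[0,0,0],10.5]
    - [0,[0,0,0],10.5]
    - [0,[0,0,0],10.5]

```text
time: 3.6
ee_pos: [0.5018, 0.0835, 0.2534]
tcp_rot: [-171.0, 0.2, 110.2]
wrist_force: [0.5, -0.8, 0.7]
opening: -0.0004
```

Emit:
drive_tool:
  plan:
    - [0,[-0.001,0.05,0],-6.2]
    - [0,[-0.001,0.05,0],-6.2]
    - [0,[-0.001,0.05,0],-6.2]
    - [0,[-0.001,0.05,0],-6.2]
    - [0,[-0.001,0.05,0],-6.2]
    - [0,[0,0,-0.05],0]
    - [0,[0,0,-0.05],0]
    - [0,[0,0,-0.02],0]
    - [0,[0,0,0],0]
    - [0,[0,0,0],0]

```text
time: 4.85
ee_pos: [0.4974, 0.3337, 0.1348]
tcp_rot: [-171.1, 0.2, 78.9]
wrist_force: [0.0, 0.7, 1.4]
opening: 0.0001
```

```bash
python3 - <<'E'
from workcell import monitor, eyes
import cv2,numpy as np
o=monitor.get_obs(); print(o['ee_pos'],o['tcp_rot'],o['q'])
for n in ["scene","wrist"]:
    p,d=eyes.camera(n); np.savez(f"{n}1.npz",p=p,d=d,**{k:np.array(v) for k,v in eyes.camera_params(n).items()})
    if n=="scene": p=cv2.resize(p[20:220,300:540],None,fx=3.3,fy=3,interpolation=cv2.INTER_CUBIC)
    cv2.imwrite(f"pics/{n}1.png",p[:,:,::-1])
E
```

```text
[0.49736078 0.33373778 0.13479835] [-1.71064521e+02  1.55783764e-01  7.88606476e+01] [ 31.2756153   17.4993685   11.01224604  90.23781092   5.89933959
 132.08022705]
```

View pics/scene1.png

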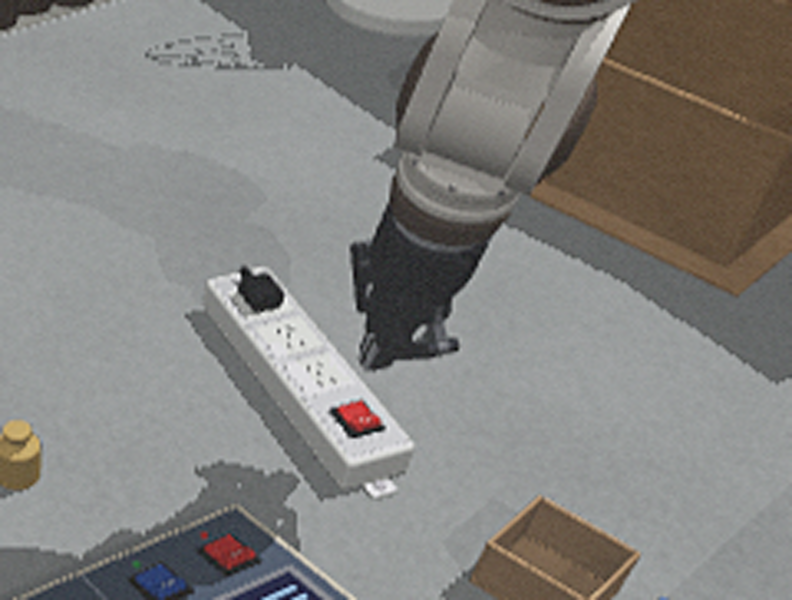

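View pics/wrist1.png

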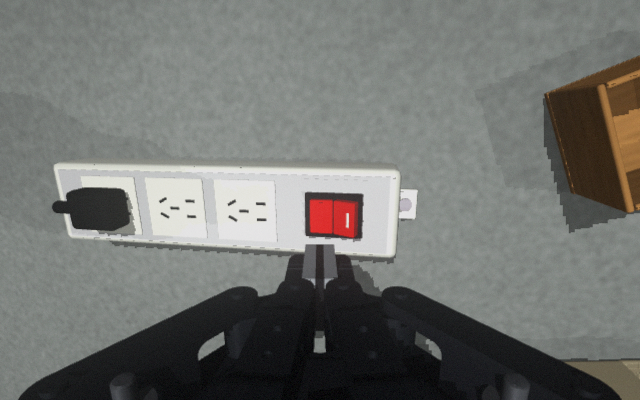

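```bash
python3 - <<'E'
import numpy as np,cv2
from scipy.spatial.transform import Rotation as Ro
c=dict(np.load('wrist1.npz'));M=c['mount'];print(M.round(3),c['fx'],c['cx'],c['cy'])
R=Ro.from_euler('xyz',[-171.06,.156,78.86],degrees=True).as_matrix();p=np.array([.49736,.33374,.1348])
print(R.round(3))
for u,v in [(333,217),(347,218),(357,218),(309,216),(362,232),(310,240),(336,195),(331,239),(306,193),(362,195),(360,238),(303,238)]:
    d=c['d'][v,u];t=M@np.array([(u-c['cx'])/c['fx']*d,(v-c['cy'])/c['fy']*d,d,1]);print((u,v),d.round(4),(R@t[:3]+p).round(4))
print("tips")
for u,v in [(308,250),(334,250),(315,247),(325,247),(304,270),(336,270),(320,246)]:
    d=c['d'][v,u];t=M@np.array([(u-c['cx'])/c['fx']*d,(v-c['cy'])/c['fy']*d,d,1]);print((u,v),d.round(4),t[:3].round(4))
cv2.imwrite('pics/w1c.png',cv2.resize(c['p'][180:290,250:400,::-1],None,fx=5,fy=5,interpolation=cv2.INTER_CUBIC))
E
```

```text
[[ 0.    -0.965 -0.263  0.068]
 [ 1.     0.     0.     0.001]
 [-0.    -0.263  0.965 -0.12 ]
 [ 0.     0.     0.     1.   ]] 320.1385756853188 319.2858041669074 206.7793471127329
[[ 0.193  0.969 -0.153]
 [ 0.981 -0.191  0.027]
 [-0.003 -0.155 -0.988]]
(333, 217) 0.2175 [0.4945 0.3379 0.0466]
(347, 218) 0.2124 [0.5043 0.3368 0.0501]
(357, 218) 0.215 [0.5105 0.3348 0.0466]
(309, 216) 0.2235 [0.4774 0.3401 0.0432]
(362, 232) 0.2248 [0.5116 0.322  0.0392]
(310, 240) 0.2325 [0.4735 0.3211 0.0393]
(336, 195) 0.2168 [0.4988 0.3519 0.043 ]
(331, 239) 0.2296 [0.4889 0.3198 0.0394]
(306, 193) 0.2195 [0.4787 0.3566 0.0432]
(362, 195) 0.215 [0.516  0.3489 0.042 ]
(360, 238) 0.2221 [0.5098 0.3191 0.043 ]
(303, 238) 0.2319 [0.4689 0.3236 0.0402]
tips
(308, 250) 0.1409 [ 0.0122 -0.0041  0.0107]
(334, 250) 0.1406 [0.0123 0.0073 0.0104]
(315, 247) 0.1443 [ 0.0122 -0.0011  0.0141]
(325, 247) 0.1433 [0.0125 0.0034 0.0133]
(304, 270) 0.122 [ 0.0123 -0.005  -0.0089]
(336, 270) 0.1225 [ 0.0121  0.0072 -0.0085]
(320, 246) 0.145 [0.0123 0.0012 0.0149]
```

View pics/w1c.png

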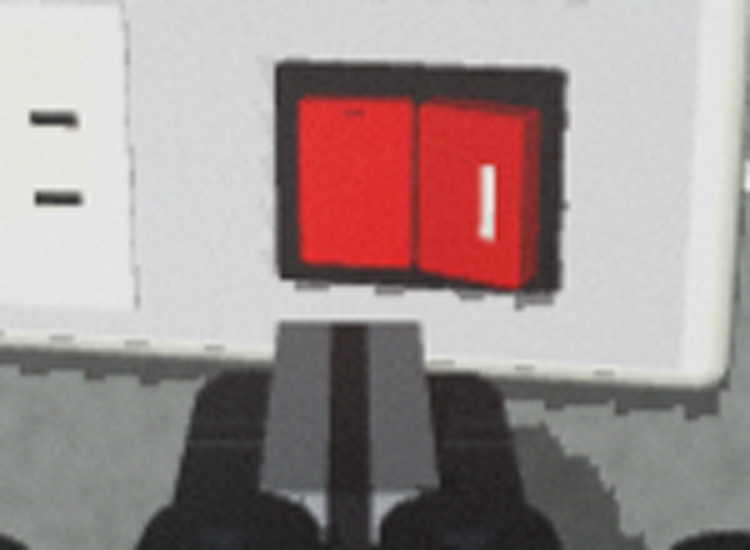

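The wrist view shows the rocker pivot at (333,217) and the white bar at (347,218). The closed pads are only about 14 mm thick, so I'll shift 6 mm along the strip and press.

Emit:
drive_tool:
  plan:
    - [0,[0.006,0.001,-0.02],0]
    - [0,[0,0,-0.025],0]
    - [0,[0,0,-0.008],0]
    - [0,[0,0,-0.004],0]
    - [0,[0,0,-0.003],0]
    - [0,[0,0,-0.002],0]
    - [0,[0,0,0],0]

```text
time: 5.82
ee_pos: [0.503, 0.3348, 0.0714]
tcp_rot: [-171.0, 0.2, 78.9]
wrist_force: [0.0, -0.1, -0.4]
opening: 0.0001
```

Emit:
drive_tool:
  plan:
    - [0,[0,0,-0.002],0]
    - [0,[0,0,0],0]

```text
time: 6.08
ee_pos: [0.5031, 0.3348, 0.0698]
tcp_rot: [-171.0, 0.2, 78.9]
wrist_force: [-0.4, -0.2, 3.2]
opening: 0.0001
```

Emit:
drive_tool:
  plan:
    - [0,[0,0,-0.002],0]
    - [0,[0,0,0],0]

```text
time: 6.32
ee_pos: [0.5032, 0.3349, 0.0693]
tcp_rot: [-171.1, 0.1, 78.9]
wrist_force: [-2.4, -2.8, 14.2]
opening: 0.0001
```

Emit:
drive_tool:
  plan:
    - [0,[0,0,0.03],0]
    - [0,[0,0,0.04],0]
    - [0,[0,0,0],0]
    - [0,[0,0,0],0]

```text
time: 6.82
ee_pos: [0.5029, 0.3346, 0.1365]
tcp_rot: [-171.0, 0.2, 78.9]
wrist_force: [0.7, 0.2, 0.4]
opening: 0.0003
```

```bash
cat > wr.py <<'E'
import sys
from workcell import monitor, eyes
import cv2,numpy as np
o=monitor.get_obs(); print(o['ee_pos'],o['tcp_rot'],o['wrist_force'])
n=sys.argv[1];p,d=eyes.camera("wrist")
np.savez(f"{n}.npz",p=p,d=d,pos=o['ee_pos'],rot=o['tcp_rot'],**{k:np.array(v) for k,v in eyes.camera_params("wrist").items()})
cv2.imwrite(f"pics/{n}.png",p[:,:,::-1])
E
python3 wr.py w2
```

```text
[0.50285743 0.33460753 0.13651439] [-170.96800785    0.24646337   78.87825003] [0.68022002 0.24664531 0.40681047]
```

View pics/w2.png

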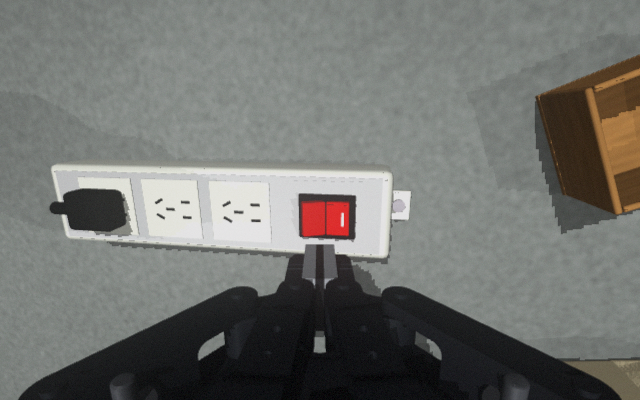

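The strip rocker has flipped: its ON half now lies flat. Next is the mains rocker.

Emit:
drive_tool:
  plan:
    - [0,[0,0,0.02],0]
    - [0,[0.02,-0.05,0],2.2]
    - [0,[0.02,-0.05,0],2.2]
    - [0,[0.02,-0.05,0],2.2]
    - [0,[0.021,-0.0486,0],2.2]
    - [0,[0,0,0],0]
    - [0,[0,0,0],0]

```text
time: 7.75
ee_pos: [0.5835, 0.1361, 0.1561]
tcp_rot: [-170.9, 0.2, 87.6]
wrist_force: [-0.4, -0.3, 0.7]
opening: -0.0
```

```bash
python3 wr.py w3; python3 -c "
import cv2;i=cv2.imread('pics/w3.png');cv2.imwrite('pics/w3c.png',cv2.resize(i[130:330,170:470],None,fx=2.6,fy=2.6,interpolation=cv2.INTER_CUBIC))"
```

```text
[0.58351907 0.1361051  0.15612494] [-170.88139922    0.23527689   87.62769073] [-0.44304576 -0.33995324  0.67358251]
```

View pics/w3.png

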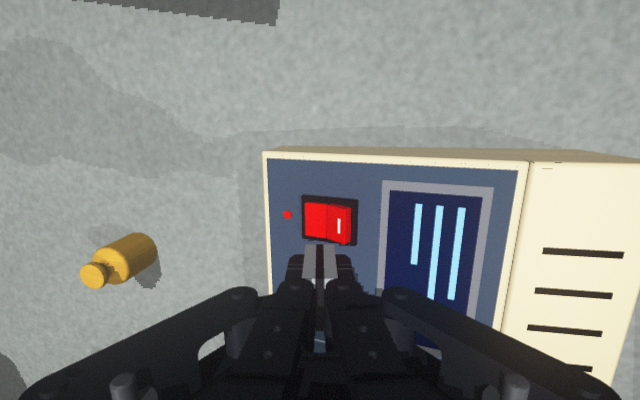

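View pics/w3c.png

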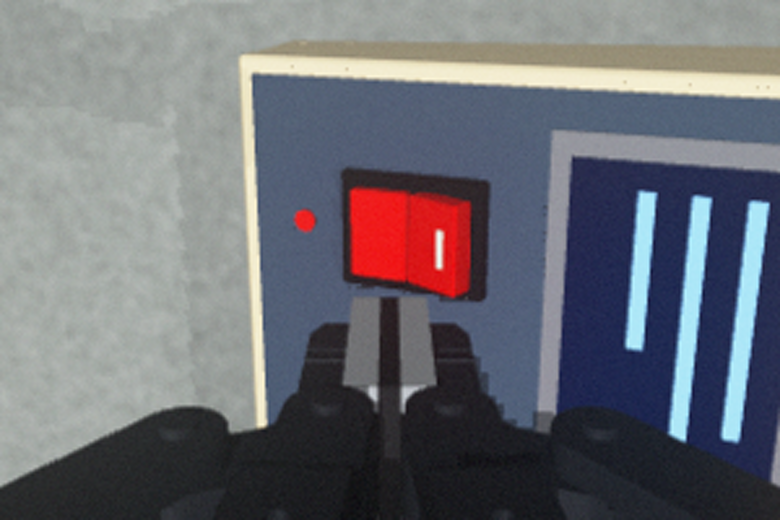

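```bash
cat > wp.py <<'E'
import numpy as np,sys
from scipy.spatial.transform import Rotation as Ro
def pt(n,pts):
    c=dict(np.load(n+'.npz'));M=c['mount'];R=Ro.from_euler('xyz',c['rot'],degrees=True).as_matrix()
    for u,v in pts:
        d=np.median(c['d'][int(round(v))-1:int(round(v))+2,int(round(u))-1:int(round(u))+2]);t=M@np.array([(u-c['cx'])/c['fx']*d,(v-c['cy'])/c['fy']*d,d,1]);print((u,v),d.round(4),(R@t[:3]+c['pos']).round(4))
E
python3 -c "
from wp import pt
pt('w3',[(327.3,220.4),(339,226),(315,220),(348,228),(326,204),(327,236)])"
```

```text
(327.3, 220.4) 0.2135 [0.5767 0.1386 0.0728]
(339, 226) 0.2065 [0.5851 0.137  0.0792]
(315, 220) 0.2172 [0.568  0.1381 0.0706]
(348, 228) 0.207 [0.5908 0.1353 0.0782]
(326, 204) 0.2126 [0.576  0.1495 0.071 ]
(327, 236) 0.2167 [0.5761 0.1275 0.0727]
```

Emit:
drive_tool:
  plan:
    - [0,[0.001,0.001,-0.025],0]
    - [0,[0,0,-0.02],0]
    - [0,[0,0,-0.004],0]
    - [0,[0,0,-0.003],0]
    - [0,[0,0,-0.003],0]
    - [0,[0,0,0],0]

```text
time: 8.55
ee_pos: [0.5856, 0.1374, 0.1032]
tcp_rot: [-171.1, 0.2, 87.7]
wrist_force: [1.8, 1.2, 2.6]
opening: -0.0001
```

Emit:
drive_tool:
  plan:
    - [0,[0,0,-0.002],0]
    - [0,[0,0,0],0]

```text
time: 8.8
ee_pos: [0.5847, 0.1368, 0.0999]
tcp_rot: [-170.9, 0.2, 87.7]
wrist_force: [0.2, -0.0, 0.4]
opening: 0.0003
```

It snapped over between these two readings. I'll press slightly more to be sure.

Emit:
drive_tool:
  plan:
    - [0,[0,0,-0.002],0]
    - [0,[0,0,-0.001],0]
    - [0,[0,0,0],0]

```text
time: 9.18
ee_pos: [0.585, 0.1369, 0.0981]
tcp_rot: [-171.0, 0.2, 87.7]
wrist_force: [-0.9, -1.3, 7.1]
opening: 0.0002
```

Emit:
drive_tool:
  plan:
    - [0,[0,0,0.03],0]
    - [0,[0,0,0.03],0]
    - [0,[-0.0012,-0.03,0],0]
    - [0,[-0.0012,-0.03,0],0]
    - [0,[0,0,0],0]
    - [0,[0,0,0],0]

```text
time: 9.93
ee_pos: [0.5825, 0.0773, 0.1571]
tcp_rot: [-171.0, 0.2, 87.7]
wrist_force: [1.5, 0.4, 0.6]
opening: -0.0001
```

```bash
python3 wr.py w4; python3 -c "
import cv2;i=cv2.imread('pics/w4.png');cv2.imwrite('pics/w4c.png',cv2.resize(i[130:330,170:470],None,fx=2.6,fy=2.6,interpolation=cv2.INTER_CUBIC))"
```

```text
[0.58253424 0.07727091 0.15706852] [-170.97364197    0.21560301   87.65472962] [1.4631852  0.35790886 0.59661619]
```

View pics/w4c.png

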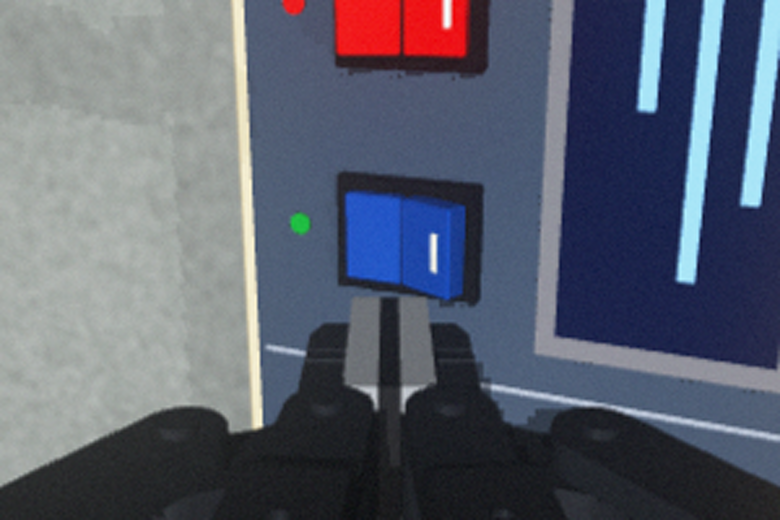

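Mains is flat on its ON side and the blue rocker is aligned the same way. Pressing the stirrer rocker.

Emit:
drive_tool:
  plan:
    - [0,[0,0,-0.025],0]
    - [0,[0,0,-0.02],0]
    - [0,[0,0,-0.005],0]
    - [0,[0,0,-0.004],0]
    - [0,[0,0,-0.003],0]
    - [0,[0,0,-0.002],0]
    - [0,[0,0,0],0]

```text
time: 10.85
ee_pos: [0.5827, 0.0771, 0.0985]
tcp_rot: [-171.0, 0.2, 87.7]
wrist_force: [0.1, 0.3, 0.9]
opening: 0.0
```

Emit:
drive_tool:
  plan:
    - [0,[0,0,-0.0015],0]
    - [0,[0,0,0],0]

```text
time: 11.1
ee_pos: [0.5829, 0.0771, 0.0981]
tcp_rot: [-171.1, 0.2, 87.7]
wrist_force: [-1.3, 0.2, 8.5]
opening: 0.0
```

Emit:
drive_tool:
  plan:
    - [0,[0,0,0.03],0]
    - [0,[0,0,0.03],0]
    - [0,[-0.009,-0.047,0],0]
    - [0,[-0.009,-0.047,0],0]
    - [0,[0,0,0],0]
    - [0,[0,0,0],0]

```text
time: 11.85
ee_pos: [0.5646, -0.0169, 0.1567]
tcp_rot: [-171.0, 0.2, 87.6]
wrist_force: [-0.3, 0.8, -0.1]
opening: -0.0001
```

```bash
python3 wr.py w5
```

```text
[ 0.56456111 -0.01689927  0.15672832] [-170.98712048    0.21084383   87.63708345] [-0.28148462  0.84492337 -0.12391963]
```

View pics/w5.png

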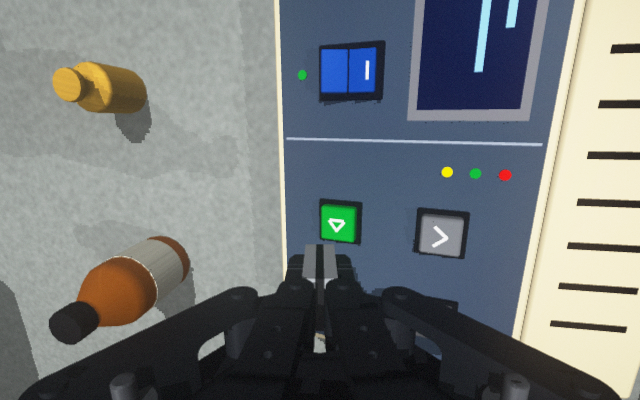

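```bash
python3 -c "
from wp import pt
pt('w5',[(338,221),(324,218),(352,221),(338,207),(337,236)])"
```

```text
(338, 221) 0.2122 [ 0.5651 -0.0146  0.0737]
(324, 218) 0.2155 [ 0.5554 -0.0133  0.0715]
(352, 221) 0.209 [ 0.5744 -0.014   0.0753]
(338, 207) 0.2113 [ 0.5652 -0.0054  0.0721]
(337, 236) 0.2156 [ 0.5641 -0.0254  0.0733]
```

The green key is at (338,221), centred under the fingertips, and the stirrer is flat on its ON side. Pressing start.

Emit:
drive_tool:
  plan:
    - [0,[0,0,-0.025],0]
    - [0,[0,0,-0.025],0]
    - [0,[0,0,-0.008],0]
    - [0,[0,0,-0.003],0]
    - [0,[0,0,-0.003],0]
    - [0,[0,0,0],0]
    - [0,[0,0,0],0]

```text
time: 12.78
ee_pos: [0.5649, -0.0168, 0.0935]
tcp_rot: [-171.1, 0.2, 87.7]
wrist_force: [-0.7, 2.6, 3.0]
opening: -0.0
```

Emit:
drive_tool:
  plan:
    - [0,[0,0,-0.002],0]
    - [0,[0,0,0],0]
    - [0,[0,0,0],0]

```text
time: 13.15
ee_pos: [0.5652, -0.0169, 0.092]
tcp_rot: [-171.1, 0.2, 87.7]
wrist_force: [-0.0, 2.3, 10.0]
opening: -0.0
```

Emit:
drive_tool:
  plan:
    - [0,[0,0,-0.001],0]
    - [0,[0,0,0],0]
    - [0,[0,0,0],0]

```text
time: 13.52
ee_pos: [0.5653, -0.0169, 0.0918]
tcp_rot: [-171.2, 0.2, 87.7]
wrist_force: [-1.3, 2.5, 14.6]
opening: 0.0003
```

Emit:
drive_tool:
  plan:
    - [0,[0,0,0.03],0]
    - [0,[0,0,0.04],0]
    - [0,[0,0,0.04],0]
    - [0,[-0.03,0,0.03],0]
    - [0,[-0.04,0,0.02],0]
    - [0,[0,0,0],0]
    - [0,[0,0,0],0]

```text
time: 14.4
ee_pos: [0.4949, -0.0172, 0.2493]
tcp_rot: [-171.0, 0.2, 87.7]
wrist_force: [-0.0, 0.9, -0.2]
opening: -0.0
```

```bash
python3 wr.py w6; python3 - <<'E'
from workcell import eyes
import cv2
from h import *
p,d=eyes.camera('scene');cv2.imwrite('pics/s6.png',cv2.resize(p[60:300,100:500,::-1],None,fx=2,fy=2,interpolation=cv2.INTER_CUBIC))
E
```

```text
[ 0.49486067 -0.01717996  0.24931879] [-171.00166976    0.24594459   87.65925889] [-0.01355936  0.857326   -0.24022071]
```

View pics/w6.png

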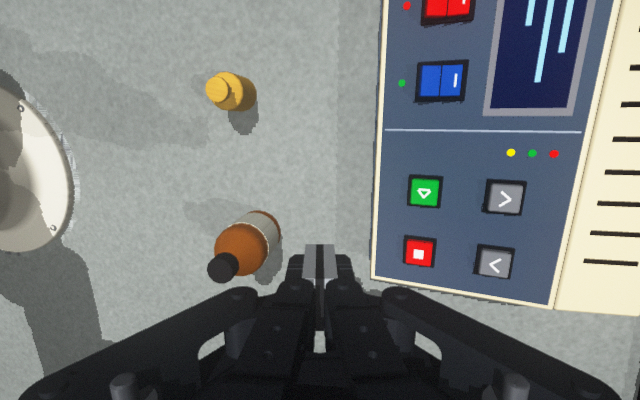

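View pics/s6.png

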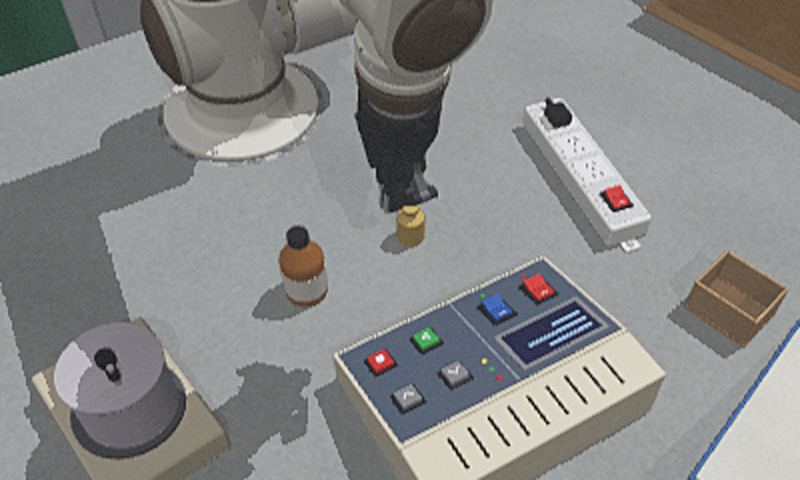

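All three rockers are on, the start key is back up, and the loose objects are where they stood. The arm is clear of everything.

```bash
python3 -c "
from workcell import job; print(job.job_done())"
```

```text
the job is handed in; nothing more can be done
None
```

I switched on the strip rocker, then mains, then stirrer, then pressed the green start key, and handed the job in at about 14.5 s of the 53 s allowed.

- **Presses:** The final push read 14 N on the strip, 7 N on mains, 8.5 N on the stirrer and 14.6 N on the start key. The start key bottoms out at about 4 N, so it was fully in.
- **Last pictures:** All three rockers lie flat on their ON side and the start key has sprung back. The stop and arrow keys look untouched, the pot, bottle, weight and carton look undisturbed, and the gripper is well clear. I judged all of this by eye, since the joint values can't be read directly.
- **One problem on the way:** Joint 6 reached its 180° range limit on the first move, which left the tool tilted about 9°. I turned the tool so the tilt lay along the pressing direction and did all four presses that way. I saw no contact there (wrist force under 1 N). I can't tell whether reaching that limit counts as passing the joint's range.

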